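# Reset the fence of a glass strip cutter by four clicks

## Robot

A 6-joint arm with a two-finger parallel gripper is mounted at the origin on the work surface; the furniture and walls round the work are solid. World frame = base frame: x ahead of the robot, y to its left, z up, the work surface at z = 0. Lengths are in m, angles in rad, forces in N, time in s.
With the tool pointing down it reaches from about 0.425 to 0.95 m from the base axis. Payload 3.5 kg.
Tool frame: the origin (TCP) lies at the very end of the fingers, on their centre line; the grasp point (between the pads) lies 19 mm behind it; z points along the fingers, y is the direction in which the jaws open and shut (so a half turn about z gives the same grasp; the last joint's range is limited). The gripper opens to 85 mm and grips with 20 to 120 N. Pads are 22 mm wide; open, the fingers measure 114 mm over their backs; the gripper's body (76 mm by 85 mm) begins 54 mm behind the grasp point. The pads swing forward as they close: fully open they stand 13 mm farther back than shut.
Start: joints at [1.024, 0.286, 1.577, -0, 1.279, -0.15], TCP at [0.261, 0.623, 0.231] pointing down, gripper open.
Joint ranges: [-2.77, 2.77], [-0.9, 2.22], [0.21, 2.48], [-1.53, 4.67], [0.24, 2.81], [-2.84, 2.84]. Speed limits (rad/s): [2.79, 2.79, 3.14, 3.14, 3.14, 3.14].

## Interface

Orientations are given as a unit quaternion [x, y, z, w].
In Python, from plant import ctrl, imaging gives the robot as it stands.
- The arm moves only by the shell command python3 -m creep 'ROWS' [OPENING] [FORCE]. ROWS is JSON, one flat list of numbers, 4 for each row, row after row: the shift along the tool's x, y, z in units of 25 mm (1.0 is 25 mm), then the turn about the tool's z in units of 5 degrees (1.0 is 5 degrees). A call has 1 to 20 rows; each row is the pose to reach, as a shift and turn from the pose commanded when the call began, along the tool's axes at that moment; what a row does not reach only later rows make up. A row lasts 1/12 s, in which the tool goes at most 41.7 mm and 7.16 degrees, less where a joint would pass 70% of its speed; a pose out of reach is approached as far as the arm can. A call with a gripper value outside its range is refused whole. OPENING is the closure in counts, from 0 (fully open) to 255 (shut), set as the call begins (- or left out, the last holds). The fingers move at their own pace and stop on an object; FORCE is the grip in N (left out, the last holds). Time passes only in rows, so rows that repeat a pose let the fingers close. It gives the time, the measured TCP pose, the force and the opening at its end, in the units of the state.
- ctrl.get_state(): the state, without advancing time (a new reading comes with each control period).
- imaging.read_camera(name): name is "scene" or "side" or "wrist"; returns the picture (480x640x3 uint8, red, green, blue); there is no depth.
- imaging.camera_info(name): a dict with "intrinsics" (3x3 intrinsics, pixels), "distortion" ([k1, k2, p1, p2, k3] as OpenCV has them; the pictures are not rectified), "origin" and "attitude" of the camera in the world. Camera axes: x right, y down, z forward; pixel columns grow to the right and rows downward; lengths in m; the calibration is good to about 2 mm. A picture is of the moment at which its call begins: read the wrist's pose just before it. camera_info takes no time and is no camera call; for the wrist camera it gives the pose at the moment of the call.
- ctrl.sign_off(): hands the job in, once; it reports no verdict.
Trained networks look in the newest picture that a camera, given by its name, has taken for a name from the list of things; names that differ only in an ending like _2 or _b are one class to them, and where a whole thing is asked for, a point or a joint stands for the part that bears it (a point fixed in the world has none). Each returns a list of dicts, best first, with "p" (0 to 1); they miss things now and then, are a little off and sometimes report something else, mostly with a low value. They report only what shows in the picture. A call takes as long as a camera call.
- imaging.silhouettes(camera, name): "mask" (480x640 bool, what is visible of it) and "uv" ([column, row] in pixels, amid what is visible of it).
The state is a dict: "time": time; "qpos": joint angles; "dq": joint speeds; "joint_efforts": joint torques, N m; "eef_pos": TCP position; "tcp_rot": TCP orientation; "contact_force": force on the tool from outside, world axes, zero at the start; "wrist_torque": the same for the moment, N m; "opening": opening from 0.0 (shut) to 1.0 (fully open).
Only numpy, scipy, OpenCV 4.12 (cv2) and the standard library are available. Lean on these libraries where they do the work, as an engineer would, in place of code of your own. Each camera call takes 0.05 s, during which the arm holds its last target.

## Task

Set the bench strip cutter for wider strips: pull its lock lever down towards you so that the pin leaves the notched dial, turn the dial four clicks clockwise from where it stands, then push the lever back up until the pin sits fully in the new notch. Let go, and leave the hand glass cutter in front of it where it lies.

Things in the scene. Friction and masses are not known exactly. Their poses are not given: they have to be found in the camera images.
- dial_grip (a point): centre of the dial's black grip bar (72 mm long, 18 mm thick, its top 14 mm above and its foot 20 mm below this point along z), on the turning axis. Under it a notched steel plate 94 mm across, top 31 mm below. On the left of the cutter's front panel, sloped 35 degrees to face the robot. Axes turn with it: z square out of the panel, x along the bar to its narrower nose (13 mm thick, white line)
- dial (a joint): angle of the dial, rad; 0 as found, positive clockwise for someone facing the panel (a turn about -z of dial_grip). 18 click stops a turn, one every 20 degrees (0.349): 0.14 N m lifts it over a click; let go, it drops into the nearest. It cannot turn while the lock pin is in a notch. Four clicks clockwise = 1.396. It drives the fence
- lever_grip (a point): centre of the upright black post at the end of the lock lever, 22 mm in diameter, from 20 mm above to 25 mm below this point along z; 95 mm from the pivot. The lever is a flat dark steel crank on the right of the panel. Axes turn with it: z square out of the panel, x from the pivot to the post
- lever_pivot (a point): fixed point on the lever's turning axis, level with lever_grip. Axes: z square out of the panel, x up the slope, y to the left along the panel
- lock_lever (a joint): angle of the lock lever, rad: 0 = up the slope, pin fully in a notch; grows to 0.62 as the post is pulled down the slope towards the robot (a turn about -z of lever_pivot). The pin is clear of the teeth from 0.16 on. It stays where it is left; about 1 N at the post moves it. It goes back to 0 only with the dial on a click
- fence_front (a point): foot of the white mark on the front of the aluminium fence (168 mm long, 22 mm wide, 24 mm high) on the cutter's bed; it moves 5 mm to the right along the bed for each click clockwise
- glass_cutter: pale glass cutter, 151 mm long along its y, 17 mm thick, lying in front of the machine; origin under its centre. To be left alone

How it is judged:
By the outcome, as a careful person would: the job done as asked, in the order asked, and still so for the second after the job is handed in, with the robot touching nothing.
It also fails if it takes over 58 s, if anything falls off the work surface, if the arm or the gripper's body presses on something with over 40 N, if the wrist force passes 120 N, or if a joint passes its speed limit or range.

## Working session

There is one attempt and no reset: what is moved stays moved. The work goes in short steps, Python scripts to look and compute and a shell command to move; the robot and the scene stay as the last step left them, time stands still between calls to the robot, and variables do not carry over. Pictures are saved under pics/ and viewed, and the job is handed in when it is done.

```bash
ls; mkdir -p pics; python3 - <<'E'
from plant import ctrl, imaging
import cv2
s=ctrl.get_state()
for k,v in s.items(): print(k,v)
for n in ["scene","side","wrist"]:
    i=imaging.camera_info(n); print(n,i)
    im=imaging.read_camera(n); cv2.imwrite(f"pics/{n}0.png",im[:,:,::-1])
    for nm in ["dial_grip","lever_grip","fence_front","glass_cutter"]:
        if n=="wrist" : continue
        for d in imaging.silhouettes(n,nm)[:2]: print(n,nm,round(d["p"],2),d["uv"],d["mask"].sum())
E
```

```text
pics
time 0.0
qpos [ 1.02402067e+00  2.87188384e-01  1.57820483e+00 -2.62802946e-05
  1.27858661e+00 -1.50022908e-01]
dq [ 0.00024616  0.00098551  0.00196144 -0.00123195 -0.00113025 -0.00095845]
joint_efforts [-5.53732098e-04 -4.05966461e+01 -2.92632741e+01 -8.44737997e-05
  5.67236522e-03  1.31505463e-06]
eef_pos [0.26047934 0.62199344 0.22991696]
tcp_rot [ 1.97073945e-01  9.80387901e-01 -1.12616842e-03 -3.95659251e-04]
contact_force [-0.23086483  0.62322822  0.18801059]
wrist_torque [ 0.07155006  0.02151963 -0.01846999]
opening 0.9970336713053931
scene {'intrinsics': array([[489.59218353,   0.        , 322.5322416 ],
       [  0.        , 489.59218353, 244.02087654],
       [  0.        ,   0.        ,   1.        ]]), 'distortion': array([0.01101629, 0.        , 0.        , 0.        , 0.        ]), 'origin': array([0.11702517, 1.03442683, 0.41152062]), 'attitude': array([-0.19632382,  0.81370039, -0.52803204,  0.14328575])}
scene dial_grip 0.61 [308.7, 243.3] 1146
scene lever_grip 0.72 [281.9, 216.7] 408
scene fence_front 0.67 [206.6, 243.8] 1392
scene glass_cutter 0.62 [305.1, 2
[... 298 characters left out ...]
  ,  0.        ]), 'origin': array([ 0.33452923, -0.25113875,  0.65356208]), 'attitude': array([ 0.91137122, -0.11677448,  0.04536706, -0.39205618])}
side dial_grip 0.61 [321.5, 224.3] 1587
side lever_grip 0.73 [363.0, 240.7] 629
side fence_front 0.9 [357.5, 170.8] 1095
side glass_cutter 0.93 [225.4, 317.0] 530
wrist {'intrinsics': array([[339.04044022,   0.        , 323.56140275],
       [  0.        , 339.04044022, 241.53734916],
       [  0.        ,   0.        ,   1.        ]]), 'distortion': array([-0.00336236,  0.        ,  0.        ,  0.        ,  0.        ]), 'origin': array([0.18624753, 0.65255376, 0.37331943]), 'attitude': array([0.82242144, 0.5467984 , 0.08638753, 0.1310408 ])}
```

View pics/scene0.png

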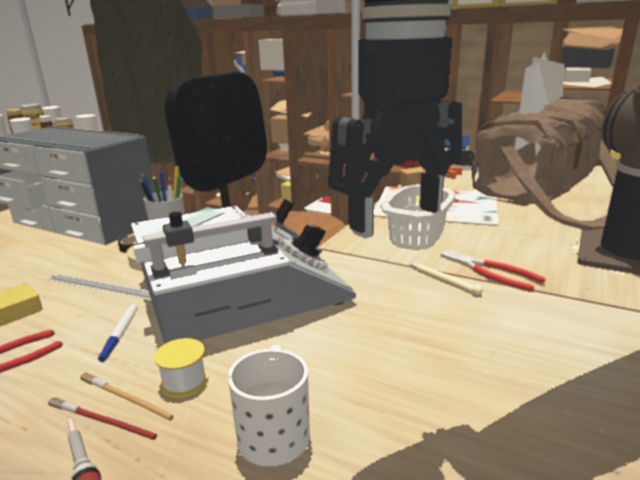

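View pics/side0.png

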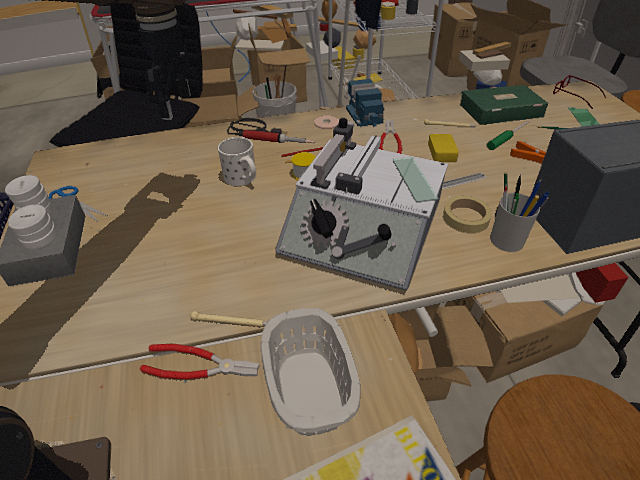

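View pics/wrist0.png

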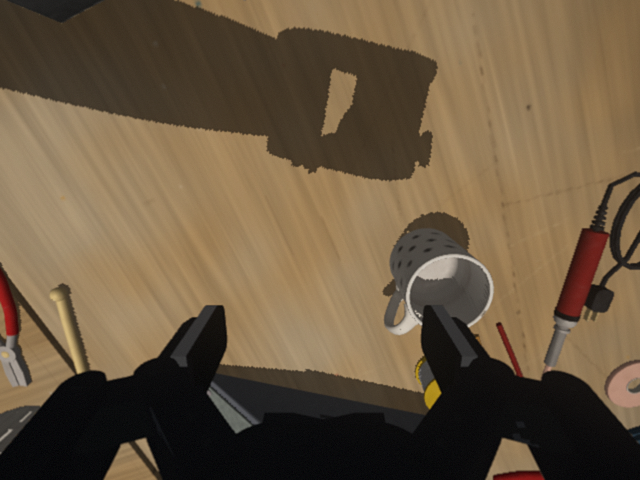

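```bash
python3 - <<'E'
import cv2
a=cv2.imread("pics/side0.png")[110:300,260:460]; cv2.imwrite("pics/sidez.png",cv2.resize(a,None,fx=4,fy=4,interpolation=cv2.INTER_CUBIC)[:600*2][:760,:800][:600])
a=cv2.imread("pics/scene0.png")[180:340,120:370]; cv2.imwrite("pics/scenez.png",cv2.resize(a,None,fx=3.2,fy=3.2,interpolation=cv2.INTER_CUBIC))
E
```

```text
(no output)
```

View pics/sidez.png

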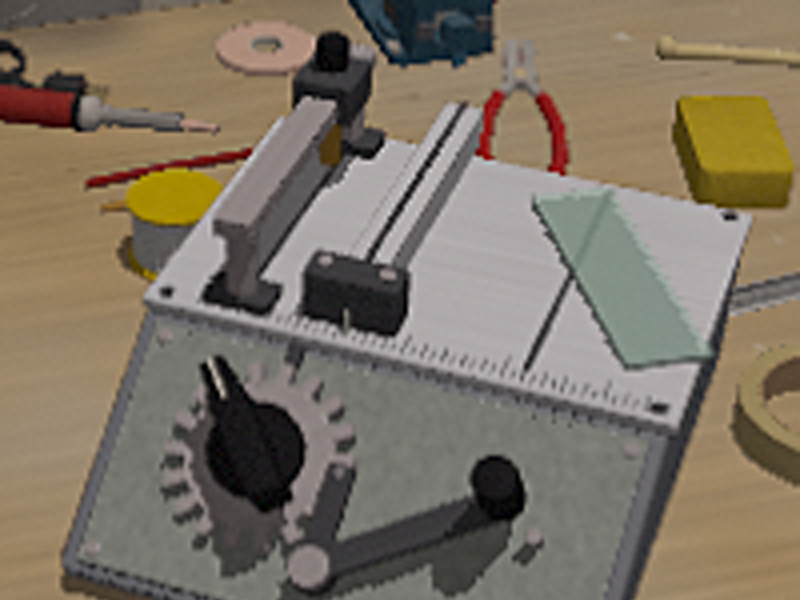

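View pics/scenez.png

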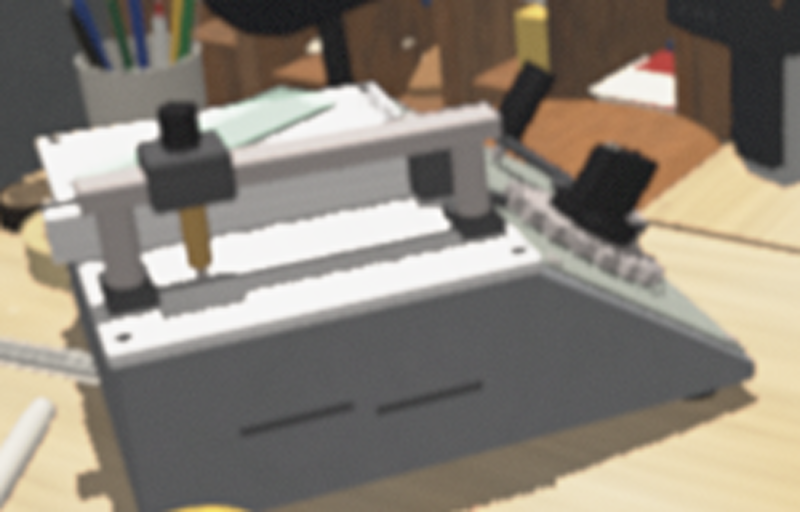

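```bash
cat > h.py <<'E'
import numpy as np, cv2
from plant import ctrl, imaging
from scipy.spatial.transform import Rotation as R
def ray(n,uv,info=None):
    i=info or imaging.camera_info(n)
    p=cv2.undistortPoints(np.array([[uv]],float),i["intrinsics"],i["distortion"])[0,0]
    d=R.from_quat(i["attitude"]).apply([p[0],p[1],1]); return np.array(i["origin"]),d/np.linalg.norm(d)
def tri(obs):
    A=np.zeros((3,3));b=np.zeros(3);rs=[ray(*o) for o in obs]
    for o,d in rs:
        P=np.eye(3)-np.outer(d,d);A+=P;b+=P@o
    x=np.linalg.solve(A,b); return x,[np.linalg.norm(np.cross(x-o,d))*1000 for o,d in rs]
def proj(n,X,info=None):
    i=info or imaging.camera_info(n)
    Rm=R.from_quat(i["attitude"]).as_matrix().T; t=-Rm@i["origin"]
    return cv2.projectPoints(np.atleast_2d(np.array(X,float)),cv2.Rodrigues(Rm)[0],t,i["intrinsics"],i["distortion"])[0][:,0]
def zplane(n,uv,z,info=None):
    o,d=ray(n,uv,info); return o+d*(z-o[2])/d[2]
E
python3 - <<'E'
from h import *
np.set_printoptions(precision=4,suppress=True)
S=lambda x,y:("side",(260+x/4,110+y/4)); C=lambda x,y:("scene",(120+x/3.2,180+y/3.2))
for nm,a,b in [("posttop",S(497,472),C(537,73)),("bedFL",S(148,305),C(542,265)),("screwFL",S(167,292),C(518,250)),("screwBR",S(730,216),C(375,85)),("dial body",("side",(321.5,224.3)),("scene",(308.7,243.3))),("panelBL",S(65,560),C(752,365))]:
    print(nm,*tri([a,b]))
zb=tri([S(167,292),C(518,250)])[0][2]
for p in [(167,292),(658,408),(730,216)]: print(zplane(*S(*p),zb))
E
```

```text
posttop [0.5865 0.3085 0.1194] [np.float64(0.44018288635066727), np.float64(0.4401828863505749)]
bedFL [0.4692 0.4941 0.1013] [np.float64(0.18790197718755647), np.float64(0.18790197718756751)]
screwFL [0.4801 0.4956 0.1069] [np.float64(0.8849594932923756), np.float64(0.8849594932924564)]
screwBR [0.691  0.3696 0.1524] [np.float64(45.47301042731466), np.float64(45.473010427314726)]
dial body [0.4951 0.3884 0.0842] [np.float64(2.6587925823661362), np.float64(2.6587925823660914)]
panelBL [0.4044 0.4062 0.02  ] [np.float64(0.23373667316759417), np.float64(0.233736673167671)]
[0.4793 0.4948 0.1069]
[0.6817 0.3454 0.1069]
[0.7855 0.4854 0.1069]
```

```bash
cat >> h.py <<'E'
th=np.arctan2(-0.1494,0.2024); t35=np.radians(35)
r=np.array([np.cos(th),np.sin(th),0]); uh=np.array([-np.sin(th),np.cos(th),0]); z=np.array([0,0,1.])
ux=np.cos(t35)*uh+np.sin(t35)*z; n=-np.sin(t35)*uh+np.cos(t35)*z
P=lambda v:np.array([v@r,v@ux,v@n])
W=lambda p:p[0]*r+p[1]*ux+p[2]*n
def planehit(cam,uv,h):
    o,d=ray(cam,uv); return o+d*(h-o@n)/(d@n)
E
python3 - <<'E'
from h import *
np.set_printoptions(precision=4,suppress=True)
S=lambda x,y:("side",(260+x/4,110+y/4)); C=lambda x,y:("scene",(120+x/3.2,180+y/3.2))
print("r,uh",r,uh,"n",n)
fl=tri([S(148,305),C(542,265)])[0]; bl=tri([S(65,560),C(752,365)])[0]
pt=tri([S(497,472),C(537,73)])[0]
print("panel FL,BL",P(fl),P(bl),"posttop",P(pt))
hp=(P(fl)[2]+P(bl)[2])/2
print("post height over panel",P(pt)[2]-hp)
for h in [hp,hp+.01,hp+.02,hp+.03]: print("pivot",P(planehit(*S(310,565),h)), "dist",np.linalg.norm((P(planehit(*S(310,565),h))-P(pt))[:2]))
# dial plate circle: center from side at heights
print("rail",tri([S(228,212),C(490,112)]))
print("bar nose tip top",tri([S(213,362),C(605,148)]))
for h in [hp+.005,hp+.012]: 
  print("plate left/right", P(planehit(*S(172,460),h)),P(planehit(*S(355,440),h)),P(planehit(*S(258,365),h)))
E
```

```text
r,uh [ 0.8046 -0.5939  0.    ] [0.5939 0.8046 0.    ] n [-0.3406 -0.4615  0.8192]
panel FL,BL [ 0.084   0.612  -0.3049] [ 0.0841  0.4759 -0.3088] posttop [ 0.2886  0.5571 -0.2444]
post height over panel 0.06246762156291774
pivot [ 0.2048  0.5055 -0.3069] dist 0.09840390357908206
pivot [ 0.2073  0.5039 -0.2969] dist 0.09711588581479905
pivot [ 0.2099  0.5023 -0.2869] dist 0.09590333064434181
pivot [ 0.2124  0.5008 -0.2769] dist 0.09476913470564065
rail (array([0.5065, 0.4737, 0.1632]), [np.float64(0.29213098277907845), np.float64(0.2921309827790638)])
bar nose tip top (array([0.4831, 0.4095, 0.1257]), [np.float64(0.19729256336791443), np.float64(0.19729256336791703)])
plate left/right [ 0.1234  0.537  -0.3019] [ 0.2087  0.5693 -0.3019] [ 0.1504  0.5941 -0.3019]
plate left/right [ 0.1258  0.5356 -0.2949] [ 0.2105  0.5677 -0.2949] [ 0.1526  0.5923 -0.2949]
```

```bash
cat > ov.py <<'E'
from h import *
D=np.array([.167,.548,-.2646]); PV=np.array([.212,.501,-.2644])
def circ(c,rad,k=40): a=np.linspace(0,2*np.pi,k); return np.array([W(np.array([c[0]+rad*np.sin(t),c[1]+rad*np.cos(t),c[2]])) for t in a])
def bar(D,a):
    x=np.array([np.sin(a),np.cos(a),0]);y=np.array([-np.cos(a),np.sin(a),0])
    out=[]
    for h in (.014,-.020):
        c=[(.036,.0065),(.036,-.0065),(-.036,-.009),(-.036,.009),(.036,.0065)]
        out.append(np.array([W(D+x*u+y*v+np.array([0,0,h])) for u,v in c]))
    return out
def overlay(cam,img,out,crop,f,dial=-37,lev=0,D=D,PV=PV,l0=53.7):
    x0,x1,y0,y1=crop
    im=cv2.resize(img[y0:y1,x0:x1],None,fx=f,fy=f,interpolation=cv2.INTER_CUBIC)
    a=np.radians(l0)+lev; G=PV+.095*np.array([np.sin(a),np.cos(a),0])
    ls=[(circ(D-[0,0,.031],.047),(0,0,255))]+[(b,(0,255,255)) for b in bar(D,np.radians(dial))]
    ls+=[(circ(G+[0,0,.02],.011),(255,0,0)),(circ(G-[0,0,.025],.011),(255,0,0)),(np.array([W(PV-[0,0,.02]),W(G-[0,0,.02])]),(0,255,0))]
    for X,c in ls:
        p=(proj(cam,X)-[x0,y0])*f
        cv2.polylines(im,[np.round(p).astype(int)],False,c,1)
    cv2.imwrite(out,im)
if __name__=="__main__":
    overlay("side",cv2.imread("pics/side0.png"),"pics/ov1.png",(270,410,180,300),5)
    overlay("scene",cv2.imread("pics/scene0.png"),"pics/ov2.png",(260,360,190,290),6)
E
python3 ov.py
```

```text
(no output)
```

View pics/ov1.png

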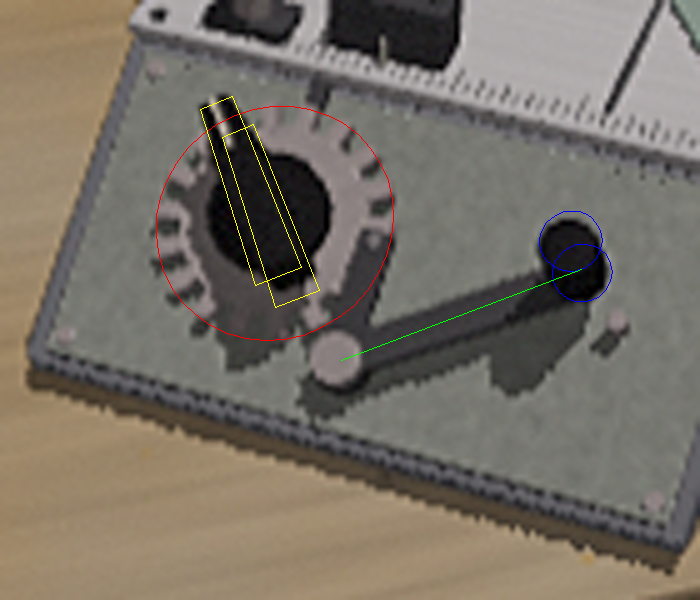

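View pics/ov2.png

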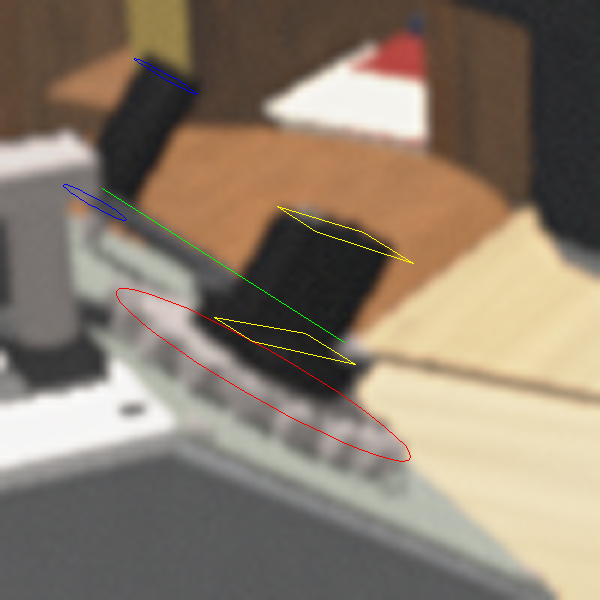

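```bash
python3 -m creep '[0,0,0,1.4, 0,0,0,2.7, 0,0,0,2.7, 0,0,0,2.7]' 255 20; python3 - <<'E'
from h import *
np.set_printoptions(precision=4,suppress=True)
s=ctrl.get_state(); M=R.from_quat(s["tcp_rot"]).as_matrix(); p=np.array(s["eef_pos"])
print("x,y tool in r,uh:",M[:,0]@r,M[:,0]@uh,M[:,1]@r,M[:,1]@uh, "pos",p@r,p@uh,p[2])
E
```

```text
time: 0.88
eef_pos: [0.2608, 0.6226, 0.2314]
tcp_rot: [0.31, 0.951, 0.0, 0.0]
contact_force: [0.0, 0.1, -0.3]
opening: 0.454
x,y tool in r,uh: -0.9999797533440924 -0.006363403027636412 -0.006363402851784012 0.9999797501586433 pos -0.15987141455772527 0.6557972016448053 0.23137865605604366
```

```bash
python3 -m creep '[-1.6,0,0,0, -3.2,0,0,0, -4.8,0,0,0, -6.4,0,0,0, -8,0,0,0, -9.6,0,0,0, -11.2,0,0,0, -12.8,0,0,0, -14.4,0,0,0, -16,-0.2,0,0, -17.5,-0.3,0,0, -17.9,-0.3,1,0, -17.9,-0.3,2.2,0, -17.9,-0.3,3,0, -17.9,-0.3,3,0]' 255 20; cat > st.py <<'E'
from h import *
import sys
np.set_printoptions(precision=4,suppress=True)
s=ctrl.get_state(); p=np.array(s["eef_pos"]); f=np.array(s["contact_force"])
print("t %.2f r,uh,z %.4f %.4f %.4f  panel %s F(r,uh,z) %.1f %.1f %.1f open %.2f"%(s["time"],p@r,p@uh,p[2],P(p),f@r,f@uh,f[2],s["opening"]))
for a in sys.argv[1:]:
    c,nm=a.split(":"); cv2.imwrite(f"pics/{nm}.png",imaging.read_camera(c)[:,:,::-1])
E
python3 st.py wrist:w1 side:s1 scene:c1
```

```text
time: 2.13
eef_pos: [0.6145, 0.35, 0.1494]
tcp_rot: [0.31, 0.951, -0.004, -0.004]
contact_force: [-1.0, -0.3, -1.2]
opening: 0.002
t 2.13 r,uh,z 0.2865 0.6466 0.1494  panel [ 0.2865  0.6153 -0.2485] F(r,uh,z) -0.6 -0.9 -1.2 open 0.00
```

View pics/w1.png

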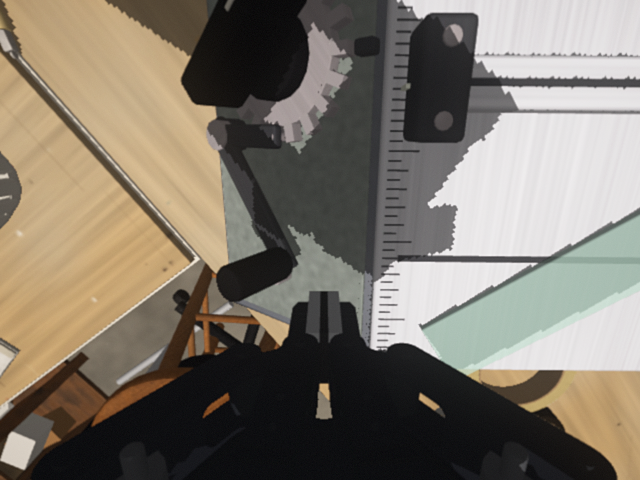

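View pics/s1.png

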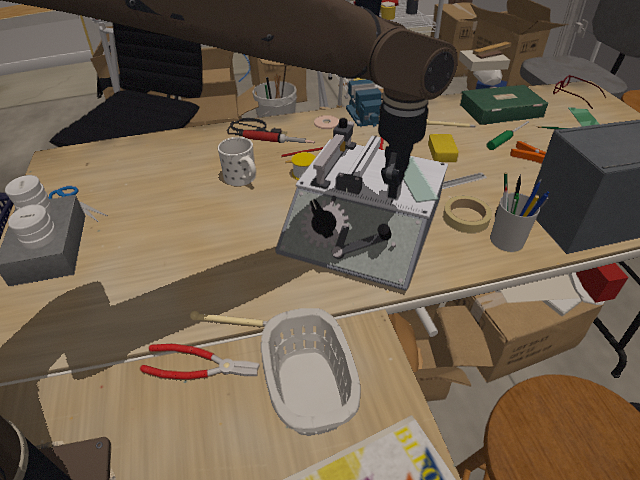

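View pics/c1.png

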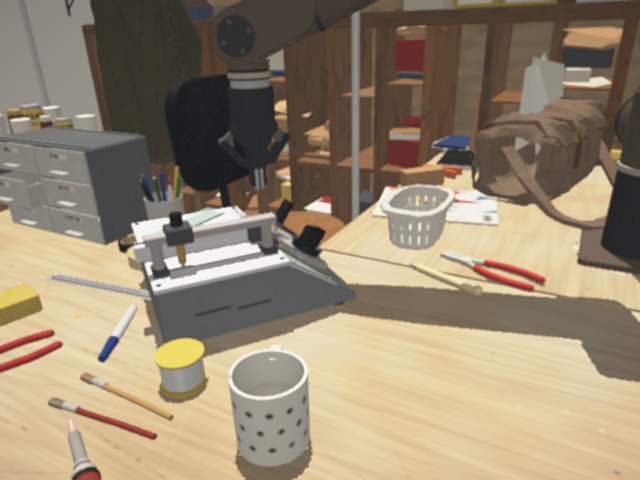

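```bash
cat > ov3.py <<'E'
from ov import *
D2=np.array([.165,.550,-.268])
overlay("wrist",cv2.imread("pics/w1.png"),"pics/ov3.png",(170,420,0,330),1.8,D=D2,dial=-36)
overlay("side",cv2.imread("pics/s1.png"),"pics/ov4.png",(270,410,180,300),5,D=D2,dial=-36)
overlay("scene",cv2.imread("pics/c1.png"),"pics/ov5.png",(260,360,190,290),6,D=D2,dial=-36)
a=[cv2.imread(f"pics/ov{i}.png") for i in (3,4,5)]
a=[cv2.resize(x,(int(x.shape[1]*590/x.shape[0]),590)) for x in a]
cv2.imwrite("pics/ovA.png",a[0]); cv2.imwrite("pics/ovB.png",cv2.resize(np.hstack(a[1:]),(800,370)))
E
python3 ov3.py
```

```text
(no output)
```

View pics/ovA.png

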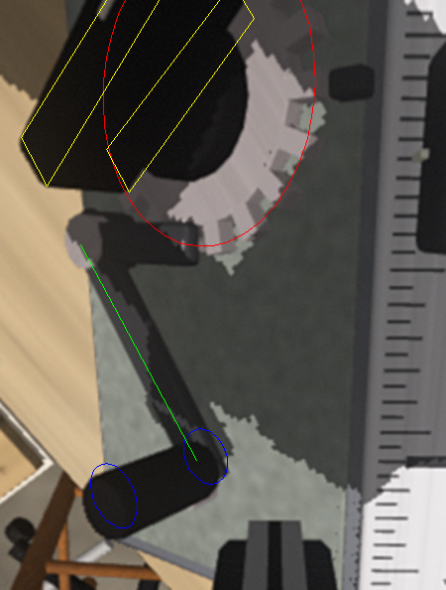

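View pics/ovB.png

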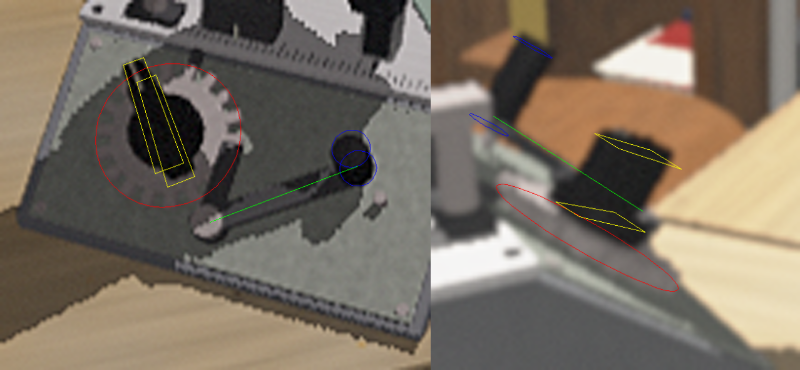

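```bash
python3 -m creep '[0,0,0.6,0, 0,0,1.2,0, 0,0,1.75,0, -0.1,-0.4,1.8,0, -0.1,-0.8,1.8,0, -0.2,-1,1.9,0, -0.4,-1.2,2.05,0, -0.5,-1.4,2.2,0, -0.6,-1.63,2.36,0, -0.7,-1.85,2.5,0, -0.77,-2.08,2.67,0, -0.77,-2.08,2.67,0]' 255 20; python3 st.py wrist:w2 side:s2
```

```text
time: 3.28
eef_pos: [0.6011, 0.2972, 0.0881]
tcp_rot: [0.311, 0.95, -0.001, -0.001]
contact_force: [1.0, 0.2, -0.2]
opening: 0.0
t 3.28 r,uh,z 0.3071 0.5961 0.0881  panel [ 0.3071  0.5388 -0.2697] F(r,uh,z) 0.6 0.8 -0.2 open 0.00
```

View pics/w2.png

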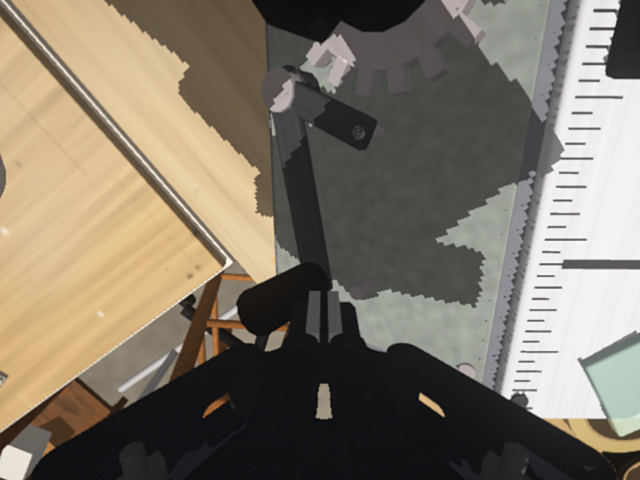

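View pics/s2.png

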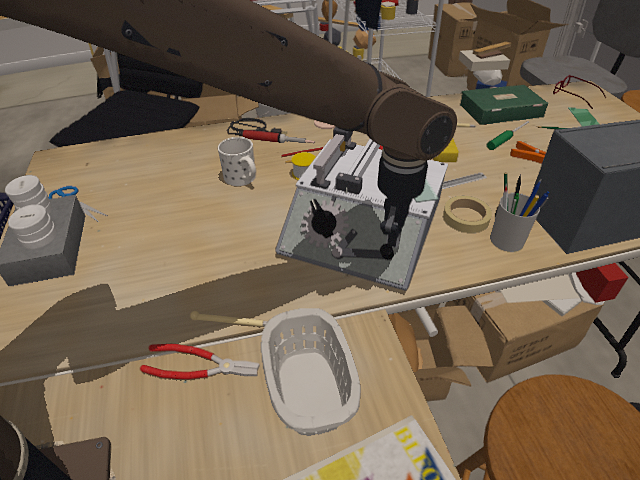

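```bash
python3 -m creep '[0,0.3,-0.2,0, 0,0.7,-0.5,0, 0,0.7,-1.5,0, 0,0.7,-2.7,0, 1.3,0.5,-2.8,0, 2.8,0.5,-2.8,0, 4.3,0.5,-2.8,0, 5.8,0.5,-2.8,0, 7,0.5,-2.8,0, 7.3,0.5,-2.5,0, 7.3,0.5,-2.3,0, 7.3,0.5,-2.3,0]' 255 20; python3 st.py wrist:w3 side:s3 scene:c3
```

```text
time: 4.38
eef_pos: [0.4617, 0.4165, 0.1456]
tcp_rot: [0.31, 0.951, -0.001, -0.001]
contact_force: [-0.5, -0.5, -0.4]
opening: -0.001
t 4.38 r,uh,z 0.1241 0.6093 0.1456  panel [ 0.1241  0.5826 -0.2302] F(r,uh,z) -0.1 -0.7 -0.4 open -0.00
```

View pics/w3.png

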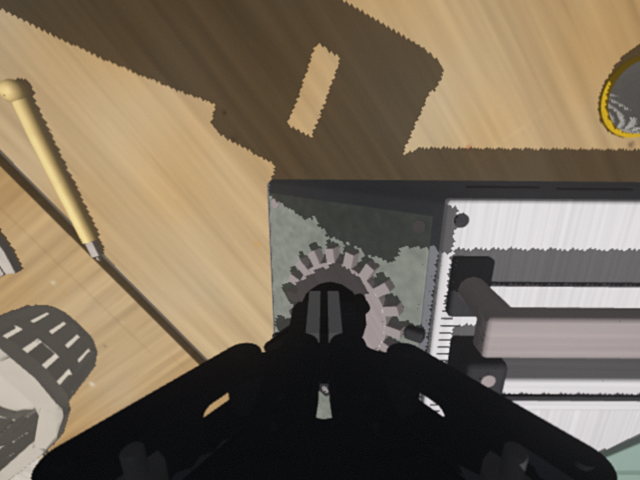

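View pics/s3.png

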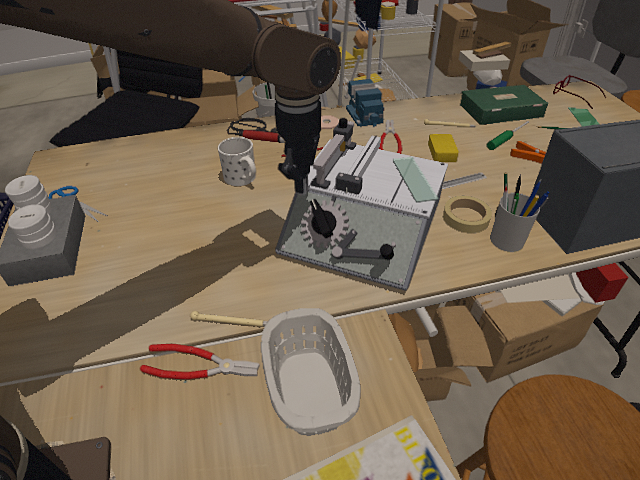

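View pics/c3.png

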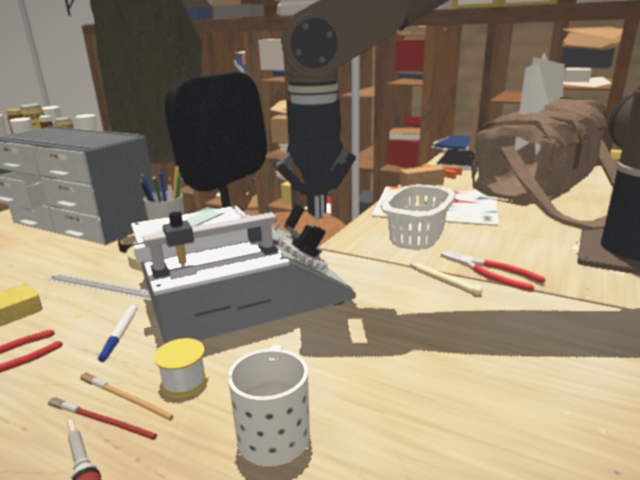

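```bash
python3 - <<'E'
from ov import *
D2=np.array([.165,.550,-.268])
overlay("wrist",cv2.imread("pics/w3.png"),"pics/ov6.png",(220,460,170,400),2.5,D=D2,dial=-36,lev=.45)
overlay("side",cv2.imread("pics/s3.png"),"pics/ov7.png",(270,410,180,300),5,D=D2,dial=-36,lev=.45)
E
```

```text
(no output)
```

View pics/ov6.png

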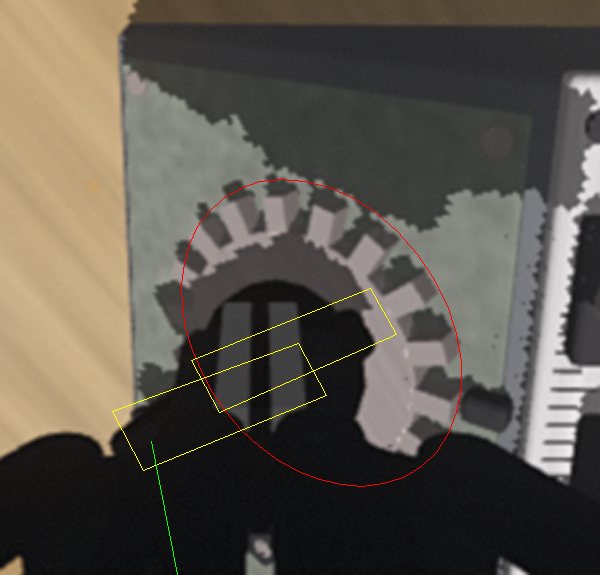

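View pics/ov7.png

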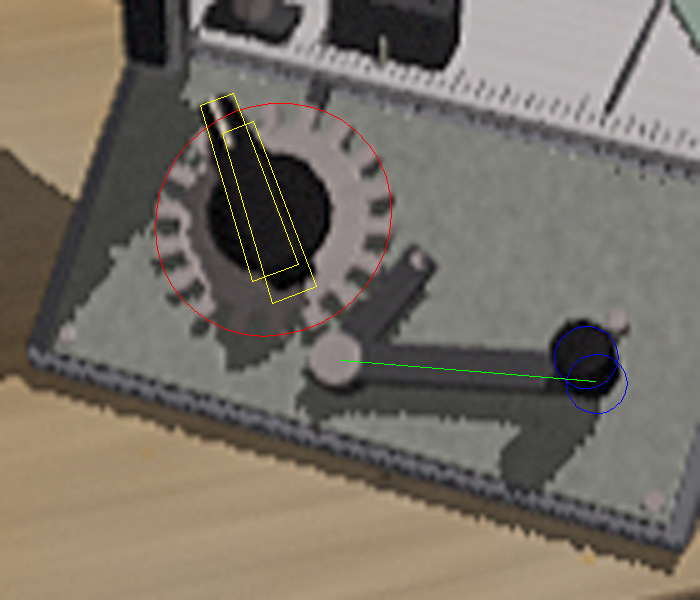

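```bash
cat > arc.py <<'E'
from h import *
D=np.array([.165,.546,-.268])
def tool(C,ref): # ref r,uh,z
    w=W(C); return np.array([-(w@r-ref[0]),w@uh-ref[1],-(w[2]-ref[2])])/.025
def C(a,rho,d,nn=-.266):
    a=np.radians(a); v=D+rho*np.array([np.sin(a),np.cos(a),0])+d*np.array([-np.cos(a),np.sin(a),0]); v[2]=nn; return v
if __name__=="__main__":
    ref=(.1241,.6093,.1456)
    for a,rho,d in [(-36,.03,.03),(-36,.03,.025),(-26,.03,.024),(-16,.03,.023),(-6,.03,.022),(4,.03,.021),(14,.03,.02),(24,.03,.02),(34,.03,.02),(40,.03,.02)]:
        print(a,np.round(tool(C(a,rho,d),ref),2), np.round(C(a,rho,d),4))
E
python3 arc.py
```

```text
-36 [ 0.04 -0.16  1.86] [ 0.1231  0.5526 -0.266 ]
-36 [-0.12 -0.07  1.79] [ 0.1271  0.5556 -0.266 ]
-26 [-0.25  0.16  1.64] [ 0.1303  0.5624 -0.266 ]
-16 [-0.42  0.36  1.5 ] [ 0.1346  0.5685 -0.266 ]
-6 [-0.64  0.52  1.38] [ 0.14    0.5735 -0.266 ]
4 [-0.88  0.65  1.29] [ 0.1461  0.5774 -0.266 ]
14 [-1.15  0.73  1.23] [ 0.1529  0.5799 -0.266 ]
24 [-1.39  0.79  1.2 ] [ 0.1589  0.5815 -0.266 ]
34 [-1.64  0.8   1.19] [ 0.1652  0.5821 -0.266 ]
40 [-1.79  0.8   1.19] [ 0.169   0.5818 -0.266 ]
```

```bash
python3 -m creep '[0.1,-0.2,0.6,0, 0.1,-0.2,1.3,0, 0.1,-0.2,1.85,0, 0.1,-0.2,1.85,0, -0.1,-0.1,1.8,0, -0.25,0.15,1.65,0, -0.25,0.15,1.65,0]' 255 20; python3 st.py; python3 -m creep '[-0.1,0.1,-0.08,0, -0.2,0.2,-0.15,0, -0.4,0.36,-0.27,0, -0.4,0.36,-0.27,0]'; python3 st.py side:s4 scene:c4
```

```text
time: 5.12
eef_pos: [0.4721, 0.4168, 0.1079]
tcp_rot: [0.311, 0.95, 0.002, 0.001]
contact_force: [0.2, 0.5, 0.5]
opening: 0.004
t 5.12 r,uh,z 0.1323 0.6157 0.1079  panel [ 0.1323  0.5662 -0.2648] F(r,uh,z) -0.1 0.5 0.5 open 0.00
time: 5.45
eef_pos: [0.4838, 0.4177, 0.1135]
tcp_rot: [0.311, 0.95, 0.001, 0.0]
contact_force: [-1.9, 0.6, 1.3]
opening: -0.001
t 5.45 r,uh,z 0.1412 0.6234 0.1135  panel [ 0.1412  0.5757 -0.2646] F(r,uh,z) -1.9 -0.6 1.3 open -0.00
```

View pics/s4.png

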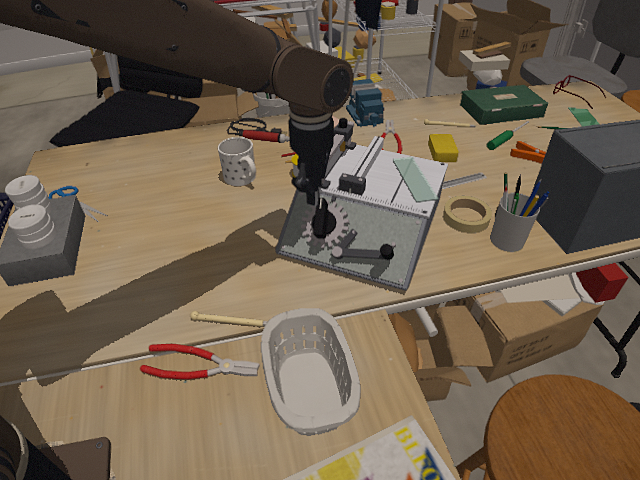

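View pics/c4.png

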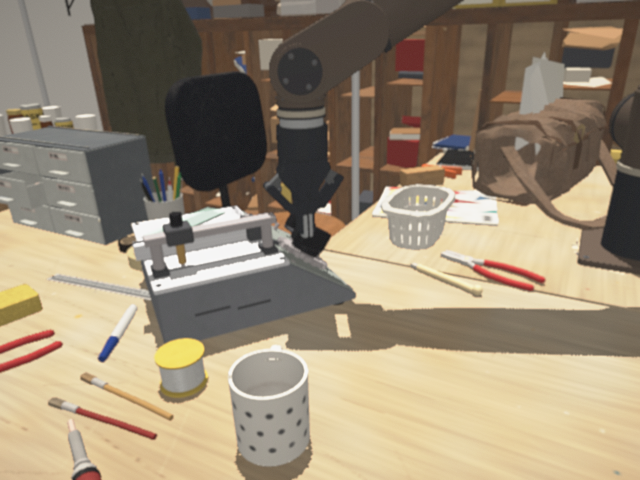

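```bash
cat > zs.py <<'E'
import cv2,sys
im=cv2.imread(sys.argv[1]); cv2.imwrite(sys.argv[2],cv2.resize(im[150:300,270:430],None,fx=4,fy=4,interpolation=cv2.INTER_CUBIC))
E
python3 zs.py pics/s4.png pics/s4z.png
```

```text
(no output)
```

View pics/s4z.png

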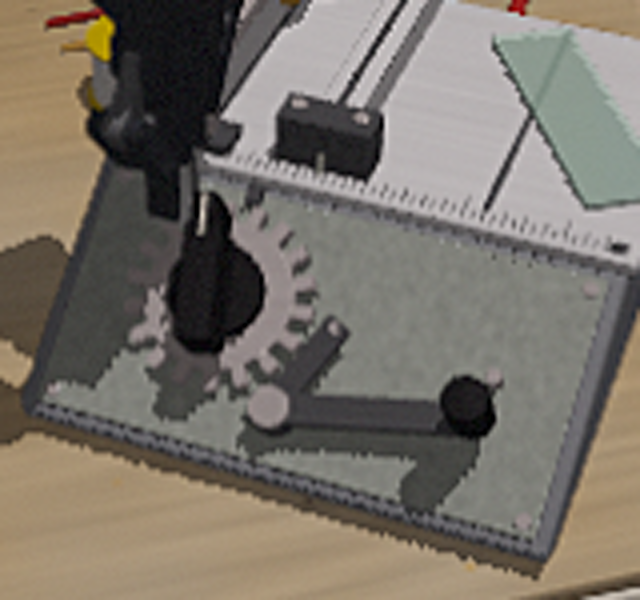

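```bash
python3 - <<'E'
from arc import *
ref=(.1412,.6234,.1135)
for a,rho,d in [(4,.03,.021),(14,.03,.02),(24,.03,.02),(34,.03,.02),(40,.03,.02),(48,.03,.018)]:
    print(a,np.round(tool(C(a,rho,d),ref),2), np.round(C(a,rho,d),4))
E
```

```text
4 [-0.2   0.09  0.01] [ 0.1461  0.5774 -0.266 ]
14 [-0.47  0.17 -0.05] [ 0.1529  0.5799 -0.266 ]
24 [-0.71  0.22 -0.09] [ 0.1589  0.5815 -0.266 ]
34 [-0.96  0.24 -0.1 ] [ 0.1652  0.5821 -0.266 ]
40 [-1.11  0.23 -0.09] [ 0.169   0.5818 -0.266 ]
48 [-1.36  0.15 -0.04] [ 0.1752  0.5795 -0.266 ]
```

```bash
python3 -m creep '[-0.1,0.05,0,0, -0.2,0.1,0,0, -0.35,0.15,-0.05,0, -0.5,0.2,-0.05,0, -0.6,0.2,-0.1,0, -0.7,0.2,-0.1,0, -0.85,0.2,-0.1,0, -0.95,0.2,-0.1,0, -0.95,0.2,-0.1,0]'; python3 st.py side:s5 ; python3 zs.py pics/s5.png pics/s5z.png
```

```text
time: 6.3
eef_pos: [0.5061, 0.4067, 0.1153]
tcp_rot: [0.311, 0.95, -0.0, 0.001]
contact_force: [-0.3, -0.4, 0.4]
opening: 0.002
t 6.30 r,uh,z 0.1657 0.6278 0.1153  panel [ 0.1657  0.5804 -0.2657] F(r,uh,z) -0.0 -0.5 0.4 open 0.00
```

View pics/s5z.png

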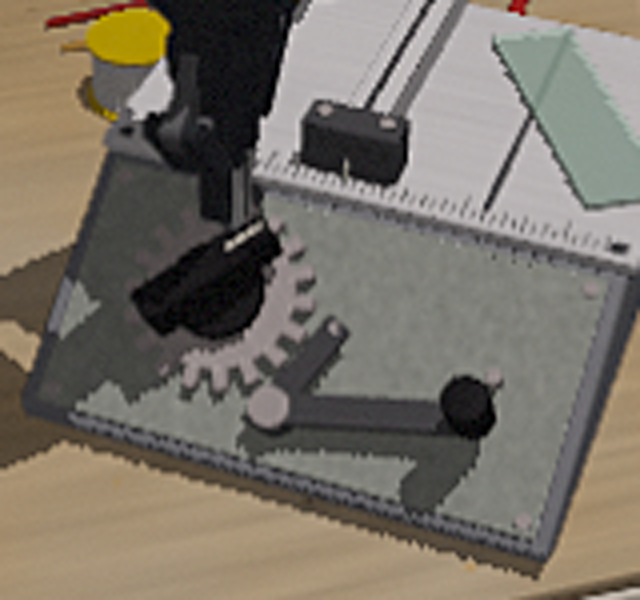

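```bash
python3 - <<'E'
from ov import *
D2=np.array([.165,.547,-.268])
im=cv2.imread("pics/s5.png")
o=[]
for a in (24,44):
    overlay("side",im,"pics/t.png",(280,380,170,270),4,D=D2,dial=a,lev=.38); o.append(cv2.imread("pics/t.png"))
cv2.imwrite("pics/ov8.png",np.hstack(o))
S=lambda x,y:("side",(x,y))
for nm,f in (("s3",0),("s4",0),("s5",0)):
    i=cv2.imread(f"pics/{nm}.png"); cv2.imwrite(f"pics/f_{nm}.png",cv2.resize(i[150:210,310:400],None,fx=8,fy=8,interpolation=cv2.INTER_CUBIC))
E
```

```text
(no output)
```

View pics/ov8.png

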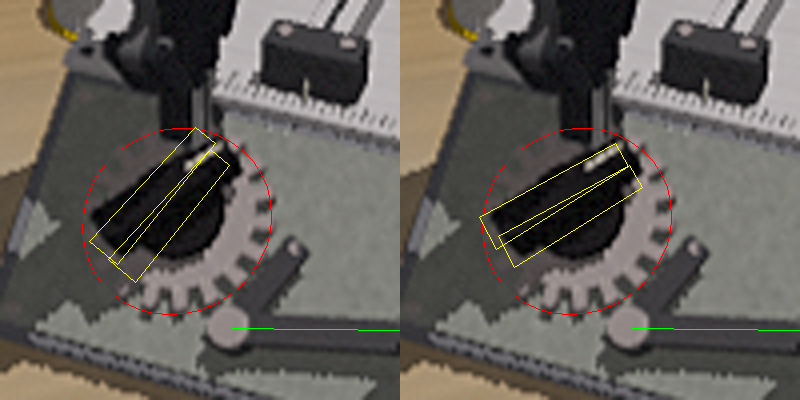

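View pics/f_s3.png

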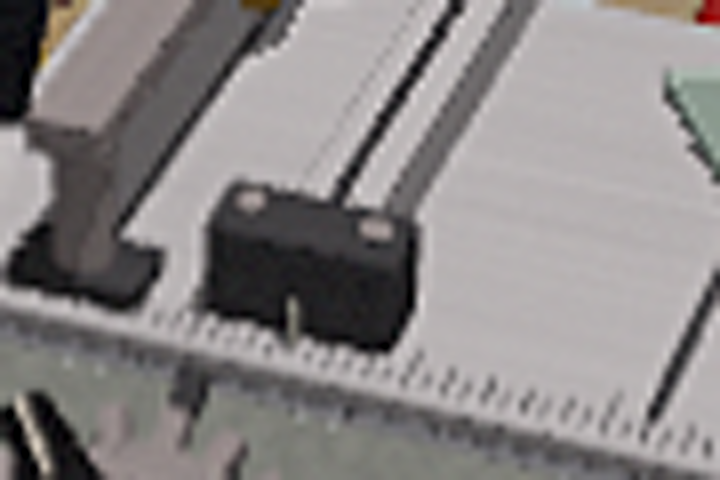

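View pics/f_s5.png

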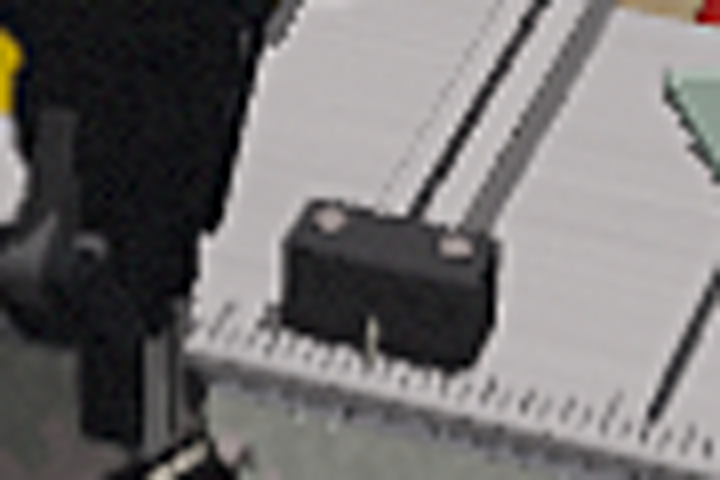

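View pics/f_s4.png

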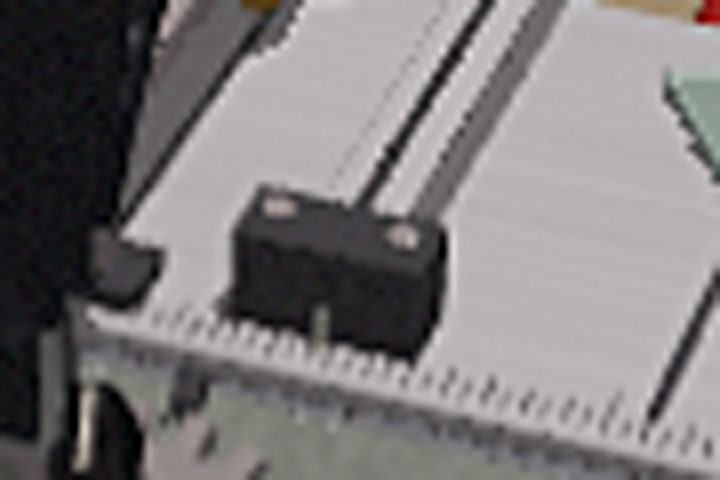

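```bash
python3 - <<'E'
from h import *
f=lambda x,y:zplane("side",(310+x/8,150+y/8),.1069)
a,b,c=f(292,342),f(372,364),f(321,349)
print((c-a)@r*1000,(c-a)@uh*1000,(b-a)@r*1000,(b-a)@uh*1000)
E
```

```text
7.578042278918984 -0.06853369819685462 21.16844380737135 -1.2050843389987909
```

```bash
python3 -m creep '[0.2,0.15,-0.2,0, 0.4,0.2,-0.7,0, 0.4,0.1,-1.4,0, 0.4,0,-2,0, -1,0,-2,0, -2.4,0,-2,0, -2.4,0,-2,0]'; python3 st.py side:s6 scene:c6; python3 zs.py pics/s6.png pics/s6z.png; python3 - <<'E'
from h import *
i=cv2.imread("pics/s6.png"); cv2.imwrite("pics/f_s6.png",cv2.resize(i[150:210,310:400],None,fx=8,fy=8,interpolation=cv2.INTER_CUBIC))
E
```

```text
time: 6.93
eef_pos: [0.5583, 0.3691, 0.1679]
tcp_rot: [0.313, 0.95, 0.001, 0.003]
contact_force: [0.2, -0.2, -0.2]
opening: 0.005
t 6.93 r,uh,z 0.2300 0.6285 0.1679  panel [ 0.23    0.6112 -0.2229] F(r,uh,z) 0.3 -0.1 -0.2 open 0.01
```

View pics/s6z.png

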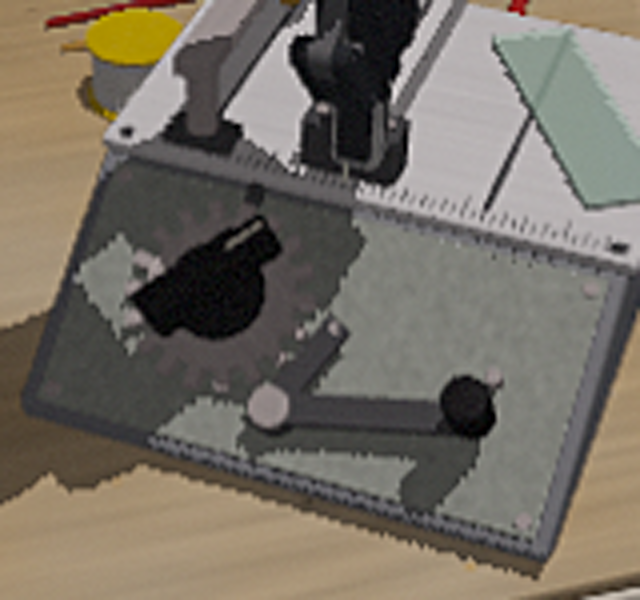

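View pics/f_s6.png

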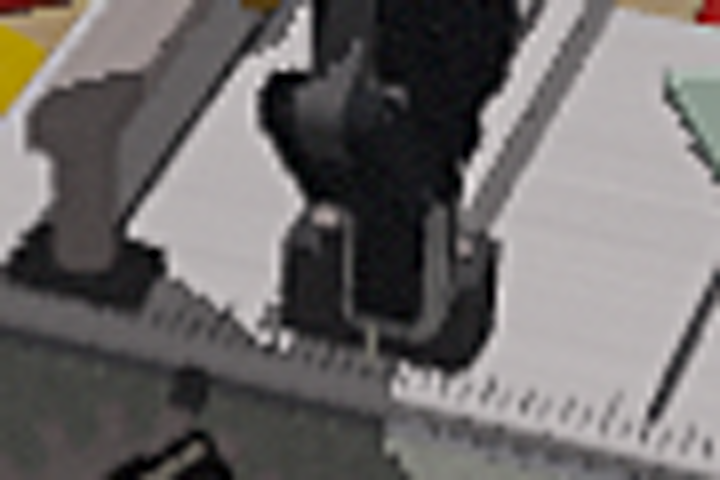

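```bash
python3 - <<'E'
from h import *
for uv,zz in (((310,370),.0),((275,320),.05),((345,320),.05),((310,312),.08),((225,317),.01)):
    w=zplane("side",uv,zz); print(uv,zz,w.round(3),"r,uh",round(w@r,3),round(w@uh,3))
E
```

```text
(310, 370) 0.0 [0.409 0.138 0.   ] r,uh 0.247 0.354
(275, 320) 0.05 [0.369 0.213 0.05 ] r,uh 0.171 0.391
(345, 320) 0.05 [0.48  0.184 0.05 ] r,uh 0.277 0.433
(310, 312) 0.08 [0.424 0.192 0.08 ] r,uh 0.227 0.406
(225, 317) 0.01 [0.287 0.272 0.01 ] r,uh 0.069 0.39
```

```bash
python3 -m creep '[-1,-1.2,0,0, -2,-2.4,0,0, -2.9,-3.6,0,0, -2.9,-4.2,0.5,0, -2.9,-4.2,1.8,0, -2.9,-4.2,3,0, -2.9,-4.2,3.7,0, -2.9,-4.2,3.7,0]' 255 20; python3 st.py wrist:w7 side:s7; python3 zs.py pics/s7.png pics/s7z.png
```

```text
time: 7.7
eef_pos: [0.5456, 0.244, 0.068]
tcp_rot: [0.311, 0.951, -0.002, -0.004]
contact_force: [-0.1, -0.4, -0.6]
opening: 0.003
t 7.70 r,uh,z 0.2940 0.5204 0.0680  panel [ 0.294   0.4653 -0.2428] F(r,uh,z) 0.2 -0.4 -0.6 open 0.00
```

View pics/w7.png

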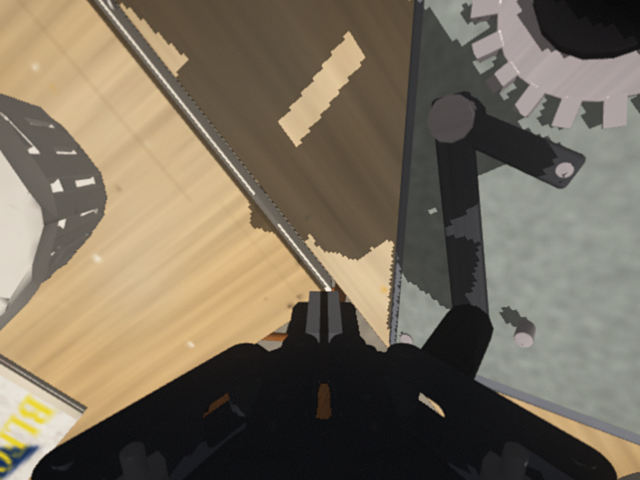

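View pics/s7z.png

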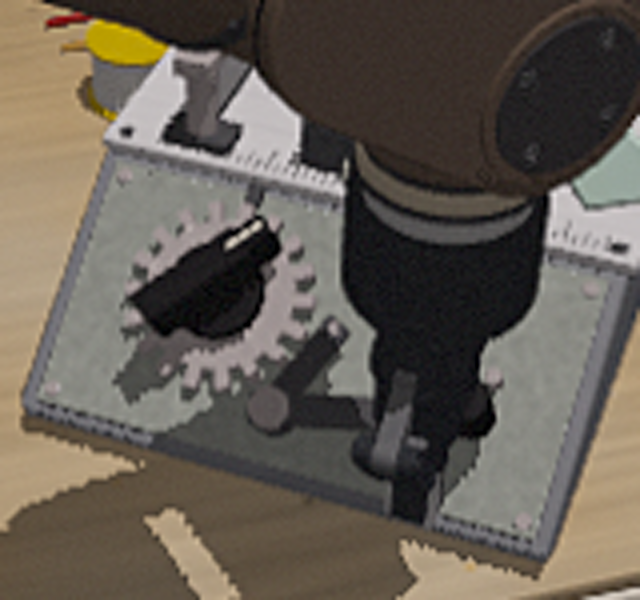

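```bash
python3 -m creep '[-0.5,0,-0.2,0, -0.5,0.4,-0.25,0, -0.5,0.8,-0.3,0, -0.5,1,-0.3,0, -0.4,1.2,-0.45,0, -0.35,1.4,-0.6,0, -0.25,1.55,-0.7,0, -0.25,1.55,-0.7,0]'; python3 st.py wrist:w8 side:s8; python3 zs.py pics/s8.png pics/s8z.png
```

```text
time: 8.47
eef_pos: [0.5782, 0.2731, 0.091]
tcp_rot: [0.311, 0.951, 0.001, 0.0]
contact_force: [-0.6, -1.0, 1.2]
opening: 0.002
t 8.47 r,uh,z 0.3030 0.5631 0.0910  panel [ 0.303   0.5135 -0.2484] F(r,uh,z) 0.1 -1.2 1.2 open 0.00
```

View pics/w8.png

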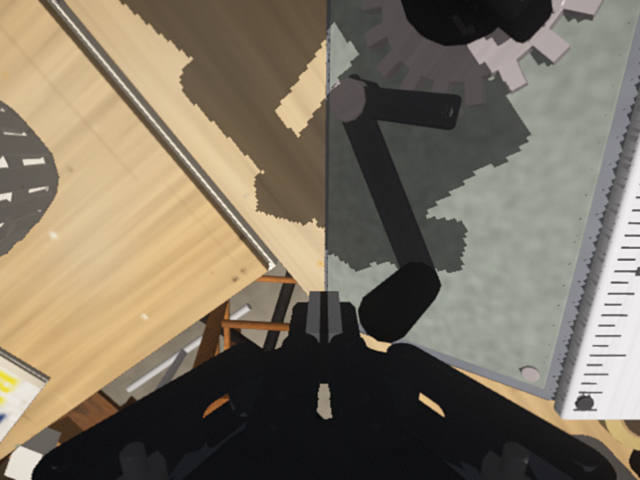

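View pics/s8z.png

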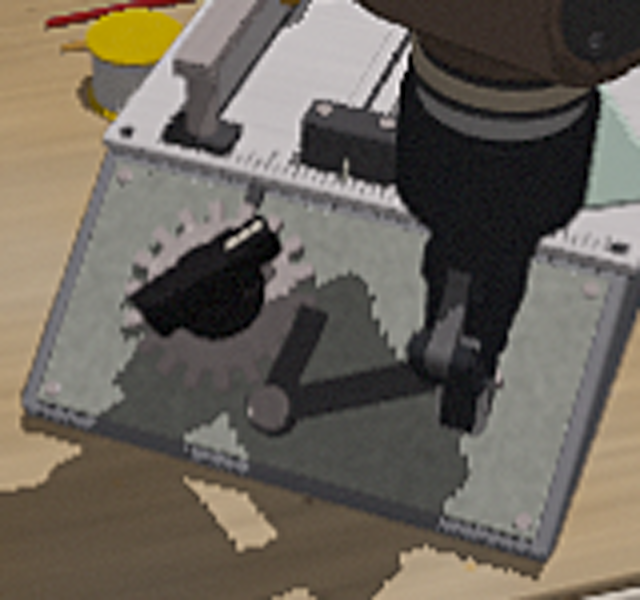

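```bash
python3 -m creep '[0.1,0.1,-0.05,0, 0.15,0.2,-0.1,0, 0.25,0.3,-0.2,0, 0.3,0.4,-0.2,0, 0.35,0.5,-0.25,0, 0.35,0.5,-0.25,0]'; python3 st.py wrist:w9 side:s9; python3 zs.py pics/s9.png pics/s9z.png
```

```text
time: 9.07
eef_pos: [0.5776, 0.2855, 0.0958]
tcp_rot: [0.31, 0.951, -0.003, -0.0]
contact_force: [-0.7, -7.1, 0.5]
opening: -0.003
t 9.07 r,uh,z 0.2952 0.5727 0.0958  panel [ 0.2952  0.5241 -0.25  ] F(r,uh,z) 3.7 -6.1 0.5 open -0.00
```

View pics/w9.png

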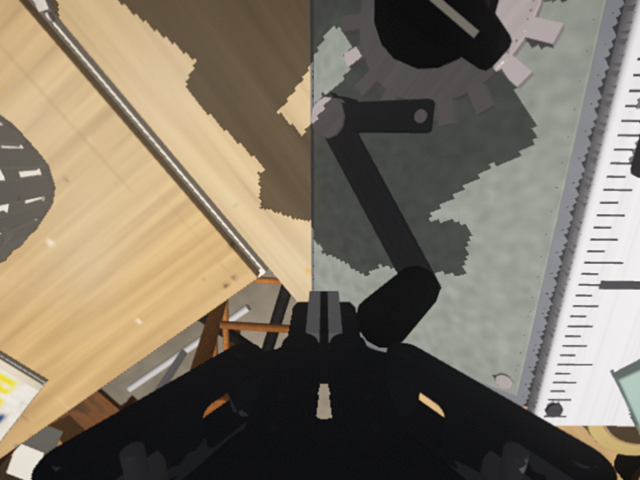

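View pics/s9z.png

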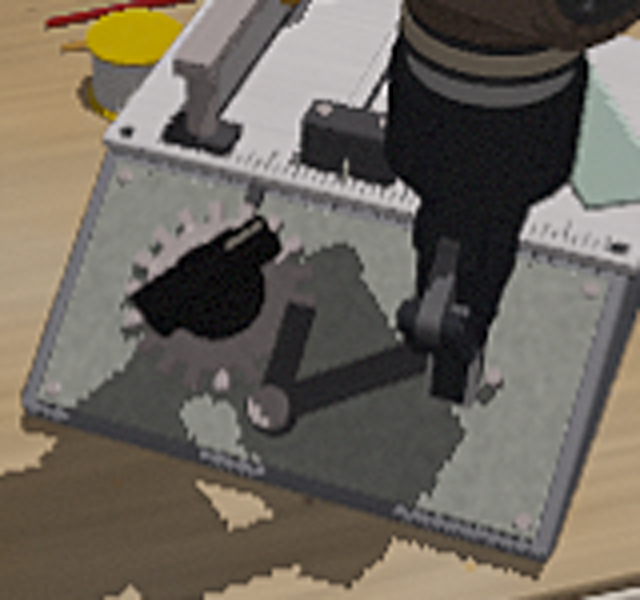

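```bash
python3 -m creep '[0.1,0.15,-0.1,0, 0.1,0.2,-0.1,0, 0.1,0.2,-0.1,0, 0.1,0.2,-0.1,0]'; python3 st.py; python3 -m creep '[0.1,0.15,-0.1,0, 0.15,0.3,-0.1,0, 0.15,0.3,-0.1,0, 0.15,0.3,-0.1,0]'; python3 st.py
```

```text
time: 9.5
eef_pos: [0.5769, 0.2868, 0.0967]
tcp_rot: [0.31, 0.951, -0.008, -0.002]
contact_force: [-3.8, -17.0, 0.7]
opening: -0.002
t 9.50 r,uh,z 0.2939 0.5734 0.0967  panel [ 0.2939  0.5252 -0.2496] F(r,uh,z) 7.0 -15.9 0.7 open -0.00
time: 9.83
eef_pos: [0.5773, 0.2878, 0.0971]
tcp_rot: [0.309, 0.951, -0.016, -0.003]
contact_force: [-5.6, -35.8, 2.1]
opening: 0.0
t 9.83 r,uh,z 0.2935 0.5744 0.0971  panel [ 0.2935  0.5262 -0.2499] F(r,uh,z) 16.7 -32.1 2.1 open 0.00
```

```bash
python3 -m creep '[-0.15,-0.6,0.1,0, -0.15,-1.6,0.2,0, -0.15,-2.4,0.2,0, 0,-2.4,-1,0, 0,-2.4,-2.4,0, 0,-2.4,-3.6,0, 0,-2.4,-3.6,0]'; python3 st.py wrist:w10 side:s10 scene:c10; python3 zs.py pics/s10.png pics/s10z.png; python3 zs.py pics/s0.png x.png 2>/dev/null; python3 zs.py pics/s1.png pics/s1z.png
```

```text
time: 10.42
eef_pos: [0.5491, 0.2543, 0.1999]
tcp_rot: [0.311, 0.95, 0.005, 0.006]
contact_force: [1.2, -0.7, 0.9]
opening: 0.0
t 10.42 r,uh,z 0.2907 0.5307 0.1999  panel [ 0.2907  0.5494 -0.1406] F(r,uh,z) 1.4 0.1 0.9 open 0.00
```

View pics/w10.png

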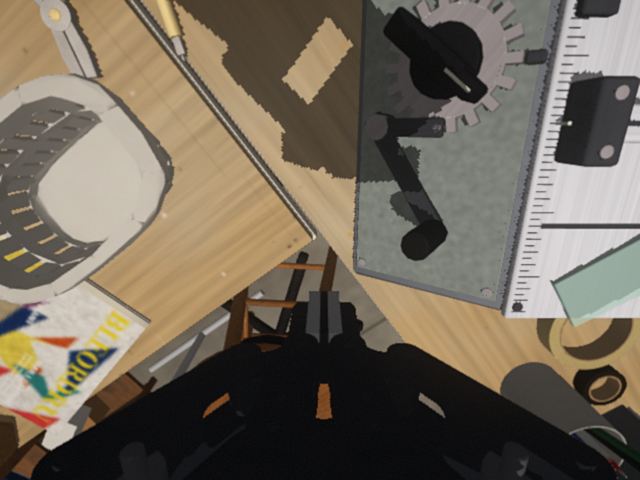

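View pics/s10z.png

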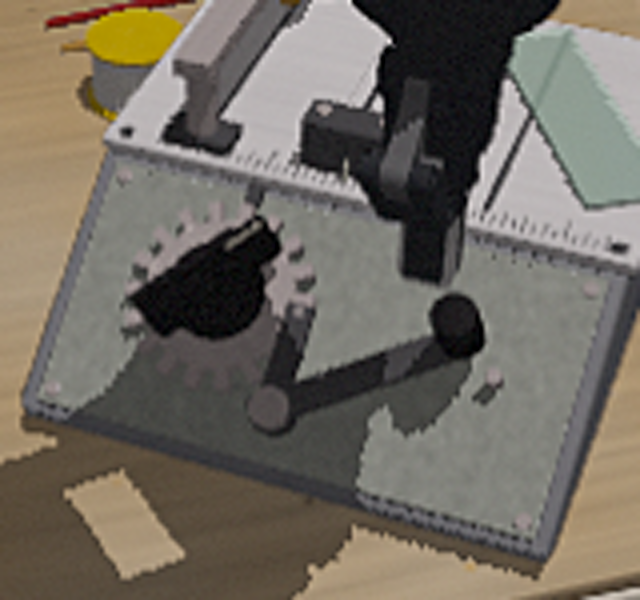

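View pics/s1z.png

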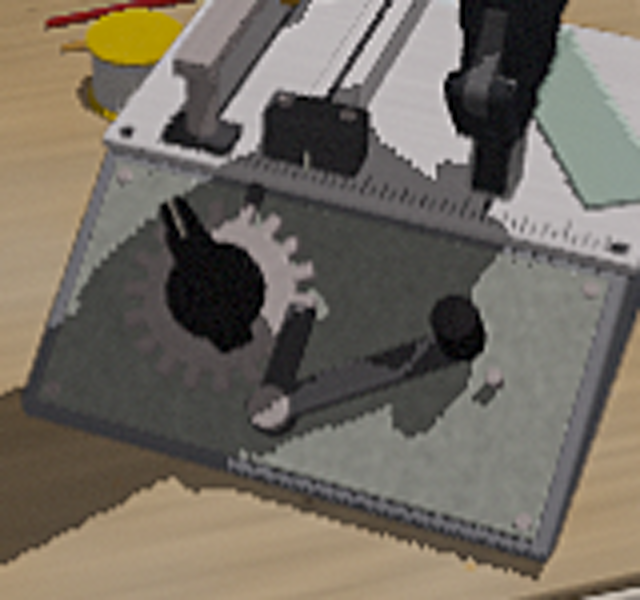

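```bash
python3 -m creep '[-1.2,-0.6,-0.8,0, -2.4,-1.2,-1.6,0, -3,-1.6,-2.4,0, -3,-1.6,-2.4,0]'; python3 st.py side:s11 scene:c11; python3 - <<'E'
from h import *
a=cv2.imread("pics/side0.png");b=cv2.imread("pics/s11.png")
def mt(x0,y0,w,h,m=14,sub=None):
    T=a[y0:y0+h,x0:x0+w]; S=b[y0-m:y0+h+m,x0-m:x0+w+m]
    k=8; T=cv2.resize(T,None,fx=k,fy=k,interpolation=cv2.INTER_CUBIC);S=cv2.resize(S,None,fx=k,fy=k,interpolation=cv2.INTER_CUBIC)
    R_=cv2.matchTemplate(S,T,cv2.TM_CCOEFF_NORMED); _,v,_,l=cv2.minMaxLoc(R_); return np.array(l)/k-m,v
print("post",mt(374,220,20,22,6)); d,v=mt(332,168,32,26); print("fence",d,v)
p0=np.array([310+292/8,150+342/8]); A=zplane("side",p0,.1069);B=zplane("side",p0+d,.1069); print("fence shift mm",(B-A)@r*1000)
print("cutter",mt(190,308,70,20,6))
E
python3 zs.py pics/s11.png pics/s11z.png
```

```text
time: 10.9
eef_pos: [0.5845, 0.1734, 0.2539]
tcp_rot: [0.313, 0.95, 0.001, 0.002]
contact_force: [-0.6, -0.4, 1.2]
opening: 0.001
t 10.90 r,uh,z 0.3673 0.4866 0.2539  panel [ 0.3673  0.5443 -0.0711] F(r,uh,z) -0.2 -0.7 1.2 open 0.00
post (array([-0.125, -0.5  ]), 0.9915412068367004)
fence [9.625 2.125] 0.9784395694732666
fence shift mm 19.83725582509112
cutter (array([-0.125,  1.25 ]), 0.5513814687728882)
```

View pics/s11z.png

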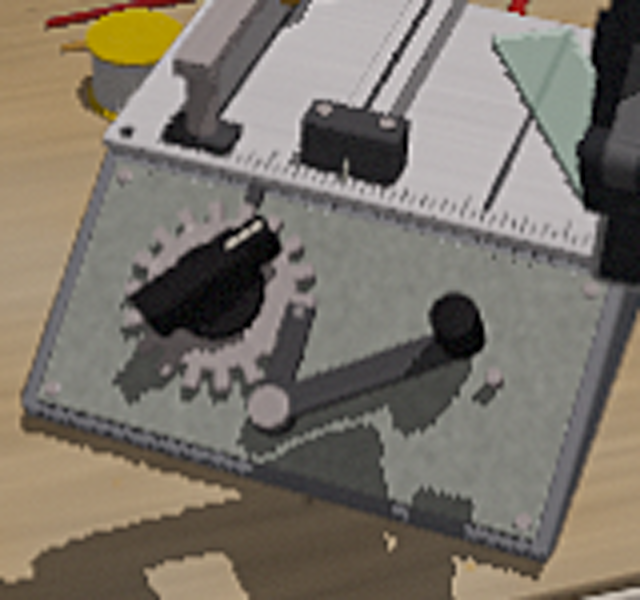

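```bash
python3 - <<'E'
from h import *
d=imaging.silhouettes("side","glass_cutter")
print([(x["p"],x["uv"]) for x in d[:2]])
print(ctrl.sign_off())
E
```

```text
[(0.67, [224.3, 317.5])]
the job is handed in; nothing more can be done
None
```

The cutter is set four clicks wider and handed in at about 11 s on the robot's clock. I pulled the lever down to about 0.38 rad, which cleared the pin. I then pushed the dial's nose four clicks clockwise with shut fingers, and pushed the lever back up against its stop with up to about 36 N. After that I drew the hand clear.

**Last checks:**
- **Fence:** image matching gives a shift of 19.8 mm to the right, against 20 mm for four clicks. An earlier estimate by eye gave 21 mm.
- **Dial:** it went from about −37° to about +44°, close to the 80° asked for. It did not move when the fingers left it.
- **Lever:** the post matches its first picture to about half a pixel, so the pin should be fully in the notch. I could not see the pin seat directly.
- **Glass cutter:** the network finds it at pixel (224, 318) against (225, 317) at the start, so it has not moved. Direct image matching there scored only 0.55, probably because of the arm's shadow, so I did not rely on it.

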